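# Find the fullest sugar canister by heft and hold it up

## Robot

A 6-joint arm with a two-finger parallel gripper is mounted at the origin on the work surface. World frame = base frame: x ahead of the robot, y to its left, z up, the work surface at z = 0. Lengths are in m, angles in degrees, forces in N, time in s.
With the tool pointing down it reaches from about 0.375 to 0.975 m from the base axis. Payload 3.8 kg.
Tool frame: the origin (TCP) lies at the very end of the fingers, on their centre line; the grasp point (between the pads) lies 19 mm behind it; x points along the fingers, y is the direction in which the jaws open and shut, and the axes are right-handed (so a half turn about x gives the same grasp; the last joint's range is limited). The gripper opens to 88 mm and grips with 3 to 60 N. Pads are 18 mm wide; open, the fingers measure 123 mm over their backs; the gripper's body (75 mm by 187 mm) begins 45 mm behind the grasp point.
Start: joints at [-67.775, 15.12, 91.902, -0, 72.978, -2.114], TCP at [0.278, -0.615, 0.239] pointing down, gripper open.
Joint ranges: [-150.88, 150.88], [-54.13, 125.18], [17.81, 147.31], [-75.09, 255.09], [0, 152.58], [-146.25, 146.25]. Speed limits (degrees/s): [147.25, 147.25, 180, 180, 180, 180].

## Interface

Orientations are given as [roll, pitch, yaw] about the fixed x, y, z axes, in that order (R = Rz(yaw) Ry(pitch) Rx(roll)).
In Python, from rig import monitor, optics, manip gives the robot as it stands.
- The arm moves only by the shell command python3 -m pendant 'ROWS' [OPENING]. ROWS is JSON, a list of rows, each a list of 2 entries, a list of its own where there are three numbers: the shift along the tool's x, y, z in mm, then the turn, a rotation vector about the tool's x, y, z in rad. A call has 1 to 8 rows; each row is the pose to reach, as a shift and turn from the pose measured when the call began, along the tool's axes at that moment; what a row does not reach only later rows make up. A row lasts 1/10 s, in which the tool goes at most 50 mm and 8.59 degrees, less where a joint would pass 70% of its speed; a pose out of reach is approached as far as the arm can. A call with a gripper value outside its range is refused whole. OPENING is the opening in per cent of the stroke, from 0 (shut) to 100 (fully open), set as the call begins (- or left out, the last holds). The fingers move at their own pace and stop on an object; the grip force is fixed at half the most. Time passes only in rows, so rows that repeat a pose let the fingers close. It gives the time, the measured TCP pose, the force and the opening at its end, in the units of the state.
- monitor.get_state(): the state, without advancing time (a new reading comes with each control period).
- optics.read_camera(name): name is "side" or "top" or "wrist"; returns a dict with "color" (420x560x3 uint8, red, green, blue), "mtx" (3x3 intrinsics, pixels), "world_to_cam" (4x4, takes a point from world to camera coordinates). Camera axes: x right, y down, z forward; pixel columns grow to the right and rows downward; lengths in m; the calibration is good to about 2 mm. A picture is of the moment at which its call begins. There is no depth.
- manip.close_job(): hands the job in, once; it reports no verdict.
The state is a dict: "time_s": time; "joint_positions": joint angles; "qvel": joint speeds; "joint_efforts": joint torques, N m; "eef_pos": TCP position; "orientation": TCP orientation; "force": force on the tool from outside, world axes, zero at the start; "ft_torque": the same for the moment, N m; "width": opening from 0.0 (shut) to 1.0 (fully open).
Only numpy, scipy, OpenCV 4.12 (cv2) and the standard library are available. Lean on these libraries where they do the work, as an engineer would, in place of code of your own. Each camera call takes 0.05 s, during which the arm holds its last target. There are 200 camera calls.

## Task

Two of the three identical brown-lined canisters on the cork mat have run low and one is still full, which cannot be seen from outside: heft them one at a time along the row, from the robot's left to its right, lifting each a few centimetres clear and setting it back gently and upright where it stood before taking the next. Finish holding the heaviest one up, upright and still, at least 10 cm above the shelf in the gripper (do not put it down or let go at the end; if the heaviest is the last, it need not be set back first), with the two lighter ones standing back in their places. Leave the molcajete, the egg timer and the wooden spoon alone.

Things in the scene. Friction and masses are not known exactly. Their poses are not given: they have to be found in the camera images.
- mat: cork mat fixed on the white shelf, 150 mm (x) by 420 mm (y), 3 mm thick, turned up to 0.25 rad; the three canisters stand in a row on it at y about +140 (the robot's left), 0 and -140 mm. Origin: centre of its underside, at shelf height; x away from the robot, y to its left, z up
- canister_1: one of three identical closed canisters, clear shell over opaque brown liner, white lid. 125 mm tall, 64 mm wide along its y: these two sides are flat over the full height, to grip. 92 mm deep along x, 100 mm over the lid clips front and back. Stands within 0.12 rad of the mat's axes. 0.2 to 0.7 kg; the heaviest, in any of the places, is over 0.15 kg heavier than the others. Origin: centre of the underside
- canister_2: one of three identical closed canisters, clear shell over opaque brown liner, white lid. 125 mm tall, 64 mm wide along its y: these two sides are flat over the full height, to grip. 92 mm deep along x, 100 mm over the lid clips front and back. Stands within 0.12 rad of the mat's axes. 0.2 to 0.7 kg; the heaviest, in any of the places, is over 0.15 kg heavier than the others. Origin: centre of the underside
- canister_3: one of three identical closed canisters, clear shell over opaque brown liner, white lid. 125 mm tall, 64 mm wide along its y: these two sides are flat over the full height, to grip. 92 mm deep along x, 100 mm over the lid clips front and back. Stands within 0.12 rad of the mat's axes. 0.2 to 0.7 kg; the heaviest, in any of the places, is over 0.15 kg heavier than the others. Origin: centre of the underside
- molcajete: bystander: cast aluminium three-legged mortar with its pestle lying in it, 168 mm across, about 130 mm tall with the pestle, 1.8 kg, to the robot's left of the mat. Origin: under its centre at shelf height
- timer: bystander: round stainless steel egg timer with a turning dial face on top, 66 mm across, 52 mm tall, to the robot's right of the mat. Origin: centre of its underside
- spoon: bystander: beech wood spoon lying flat on the shelf beyond the mat, 283 mm long along its own x, bowl 54 mm wide at +x, 12 mm thick. Origin: on the shelf under its handle's line, 156 mm from the handle's end

How it is judged (in metres and radians):
On the way, in this order (a step that is already met when the one before it is completed fails the run):
1. the canister on the robot's left is lifted clear of the mat in the gripper, the other two standing (((z of canister_1 in the frame of mat above 0.018 m and contact force between canister_1 and the fingers above 1 N and z of each of canister_2, canister_3 in the frame of mat below 0.008 m and y of each of canister_2, canister_3 in the frame of mat below 0.07 m) or (z of canister_2 in the frame of mat above 0.018 m and contact force between canister_2 and the fingers above 1 N and z of each of canister_1, canister_3 in the frame of mat below 0.008 m and y of each of canister_1, canister_3 in the frame of mat below 0.07 m) or (z of canister_3 in the frame of mat above 0.018 m and contact force between canister_3 and the fingers above 1 N and z of each of canister_1, canister_2 in the frame of mat below 0.008 m and y of each of canister_1, canister_2 in the frame of mat below 0.07 m))), for 0.3 s.
2. with the left one standing back, the middle canister is lifted clear of the mat in the gripper (((z of canister_1 in the frame of mat above 0.018 m and contact force between canister_1 and the fingers above 1 N and z of each of canister_2, canister_3 in the frame of mat below 0.008 m and (y of canister_2 in the frame of mat above 0.07 m or y of canister_2 in the frame of mat below -0.07 m) and (y of canister_3 in the frame of mat above 0.07 m or y of canister_3 in the frame of mat below -0.07 m)) or (z of canister_2 in the frame of mat above 0.018 m and contact force between canister_2 and the fingers above 1 N and z of each of canister_1, canister_3 in the frame of mat below 0.008 m and (y of canister_1 in the frame of mat above 0.07 m or y of canister_1 in the frame of mat below -0.07 m) and (y of canister_3 in the frame of mat above 0.07 m or y of canister_3 in the frame of mat below -0.07 m)) or (z of canister_3 in the frame of mat above 0.018 m and contact force between canister_3 and the fingers above 1 N and z of each of canister_1, canister_2 in the frame of mat below 0.008 m and (y of canister_1 in the frame of mat above 0.07 m or y of canister_1 in the frame of mat below -0.07 m) and (y of canister_2 in the frame of mat above 0.07 m or y of canister_2 in the frame of mat below -0.07 m)))), for 0.3 s.
3. with the middle one standing back, the canister on the robot's right is lifted clear of the mat in the gripper (((z of canister_1 in the frame of mat above 0.018 m and contact force between canister_1 and the fingers above 1 N and z of each of canister_2, canister_3 in the frame of mat below 0.008 m and y of each of canister_2, canister_3 in the frame of mat above -0.07 m) or (z of canister_2 in the frame of mat above 0.018 m and contact force between canister_2 and the fingers above 1 N and z of each of canister_1, canister_3 in the frame of mat below 0.008 m and y of each of canister_1, canister_3 in the frame of mat above -0.07 m) or (z of canister_3 in the frame of mat above 0.018 m and contact force between canister_3 and the fingers above 1 N and z of each of canister_1, canister_2 in the frame of mat below 0.008 m and y of each of canister_1, canister_2 in the frame of mat above -0.07 m))), for 0.3 s.
At the end, for the whole second after the job is handed in: the heaviest canister is in the gripper, touching nothing else, underside over 90 mm above the shelf, within 0.2 rad of upright, still; the two lighter ones (each under 4.8 N on the mat, the full one weighs more) stand free and upright on the mat within 30 mm of their start (((height (world z) of canister_1 above 0.09 m and angle between canister_1's own z axis and vertical below 0.2 rad and linear speed of canister_1 below 0.03 m/s and contact force between canister_1 and the fingers above 1 N and contact force between canister_1 and canister_2 below 0.2 N and contact force between canister_1 and canister_3 below 0.2 N and contact force between canister_1 and mat below 0.2 N and contact force between canister_1 and molcajete below 0.2 N and contact force between canister_1 and timer below 0.2 N and contact force between canister_1 and spoon below 0.2 N and distance of each of canister_2, canister_3 from where it was at the start of the episode below 0.03 m and angle between each of canister_2, canister_3's own z axis and vertical below 0.05 rad and linear speed of each of canister_2, canister_3 below 0.02 m/s and contact force between each of canister_2, canister_3 and the fingers below 0.2 N and contact force between canister_2 and mat between 1 and 4.8 N and contact force between canister_3 and mat between 1 and 4.8 N) or (height (world z) of canister_2 above 0.09 m and angle between canister_2's own z axis and vertical below 0.2 rad and linear speed of canister_2 below 0.03 m/s and contact force between canister_2 and the fingers above 1 N and contact force between canister_2 and canister_1 below 0.2 N and contact force between canister_2 and canister_3 below 0.2 N and contact force between canister_2 and mat below 0.2 N and contact force between canister_2 and molcajete below 0.2 N and contact force between canister_2 and timer below 0.2 N and contact force between canister_2 and spoon below 0.2 N and distance of each of canister_1, canister_3 from where it was at the start of the episode below 0.03 m and angle between each of canister_1, canister_3's own z axis and vertical below 0.05 rad and linear speed of each of canister_1, canister_3 below 0.02 m/s and contact force between each of canister_1, canister_3 and the fingers below 0.2 N and contact force between canister_1 and mat between 1 and 4.8 N and contact force between canister_3 and mat between 1 and 4.8 N) or (height (world z) of canister_3 above 0.09 m and angle between canister_3's own z axis and vertical below 0.2 rad and linear speed of canister_3 below 0.03 m/s and contact force between canister_3 and the fingers above 1 N and contact force between canister_3 and canister_1 below 0.2 N and contact force between canister_3 and canister_2 below 0.2 N and contact force between canister_3 and mat below 0.2 N and contact force between canister_3 and molcajete below 0.2 N and contact force between canister_3 and timer below 0.2 N and contact force between canister_3 and spoon below 0.2 N and distance of each of canister_1, canister_2 from where it was at the start of the episode below 0.03 m and angle between each of canister_1, canister_2's own z axis and vertical below 0.05 rad and linear speed of each of canister_1, canister_2 below 0.02 m/s and contact force between each of canister_1, canister_2 and the fingers below 0.2 N and contact force between canister_1 and mat between 1 and 4.8 N and contact force between canister_2 and mat between 1 and 4.8 N))); the arm keeps its last pose, push and grip.
It fails at once if a canister is tipped more than 0.45 rad (angle between any of canister_1, canister_2, canister_3's own z axis and vertical above 0.45 rad).
It fails at once if a canister is let go, dropped or knocked up more than 8 mm above the mat ((z of canister_1 in the frame of mat above 0.011 m and contact force between canister_1 and the fingers below 0.1 N) or (z of canister_2 in the frame of mat above 0.011 m and contact force between canister_2 and the fingers below 0.1 N) or (z of canister_3 in the frame of mat above 0.011 m and contact force between canister_3 and the fingers below 0.1 N)).
It fails at once if a canister is banged down: over 0.4 m/s in the last centimetre above the mat ((z of canister_1 in the frame of mat below 0.013 m and linear speed of canister_1 above 0.4 m/s) or (z of canister_2 in the frame of mat below 0.013 m and linear speed of canister_2 above 0.4 m/s) or (z of canister_3 in the frame of mat below 0.013 m and linear speed of canister_3 above 0.4 m/s)).
It fails at once if the molcajete, timer or spoon is moved more than 20 mm (distance of any of molcajete, timer, spoon from where it was at the start of the episode above 0.02 m).
It also fails if it takes over 72 s, if anything falls off the work surface, if the arm or the gripper's body presses on something with over 40 N, if the wrist force passes 120 N, or if a joint passes its speed limit or range.

## Working session

There is one attempt and no reset: what is moved stays moved. The work goes in short steps, Python scripts to look and compute and a shell command to move; the robot and the scene stay as the last step left them, time stands still between calls to the robot, and variables do not carry over. Pictures are saved under pics/ and viewed, about 8 in all and at most 12, crops included, and the job is handed in when it is done.

```bash
mkdir -p pics; ls; python3 - <<'E'
from rig import monitor, optics, manip
import cv2,numpy as np
print(monitor.get_state())
for n in ("top","side"):
    d=optics.read_camera(n); cv2.imwrite(f"pics/{n}0.png",d["color"][:,:,::-1]); np.savez(f"{n}0.npz",**d)
    print(n,d["mtx"],d["world_to_cam"])
E
```

```text
pics
{'time_s': 0.0, 'joint_positions': array([-6.77770993e+01,  1.51686857e+01,  9.19813590e+01, -5.32436321e-04,
        7.29757446e+01, -2.11449318e+00]), 'qvel': array([-0.0782932 ,  0.0046418 , -0.07292524, -0.04831885, -0.04367798,
        0.02872616]), 'joint_efforts': array([ 1.30045364e-04, -5.02109635e+01, -3.56878102e+01,  7.26430560e-02,
        2.94286734e-02, -1.70802300e-04]), 'eef_pos': array([ 0.27789942, -0.61436617,  0.23739256]), 'orientation': array([-91.88275818,  89.87420969, 112.45479213]), 'force': array([0.17679183, 0.64274375, 0.00677358]), 'ft_torque': array([-2.1012352e-02, -9.1253703e-05,  2.7649734e-02]), 'width': 1.0036643260642506}
top [[427.0325378    0.         276.86404312]
 [  0.         427.0325378  207.01242655]
 [  0.           0.           1.        ]] [[ 1.83060331e-02 -9.99638551e-01  1.96890075e-02 -2.56468876e-04]
 [-9.98158534e-01 -1.94108594e-02 -5.74696449e-02  6.23331704e-01]
 [ 5.78310531e-02 -1.86007096e-02 -9.98153086e-01  1.32015512e+00]
 [ 0.00000000e+00  0.00000000e+00  0.00000000e+00  1.00000000e+00]]
side [[379.42502557   0.         282.36240058]
 [  0.         379.42502557 208.36408457]
 [  0.           0.           1.        ]] [[-0.20323802  0.97912639 -0.00241357  0.09910584]
 [ 0.83173824  0.17134285 -0.52806546 -0.49983405]
 [-0.51662928 -0.10933044 -0.84920024  1.66328191]
 [ 0.          0.          0.          1.        ]]
```

View pics/top0.png

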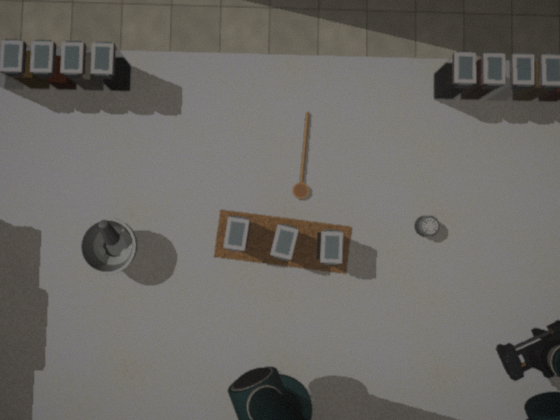

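View pics/side0.png

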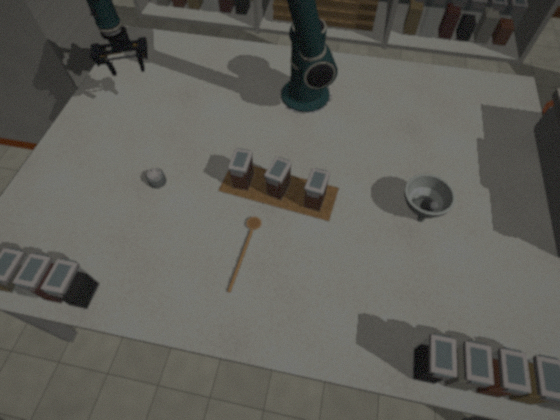

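The top view shows three white lids at about (236,234), (284,242) and (331,247) on the mat, which spans (215–352, 209–272). The spoon lies at (303,113–197), the molcajete at (109,246) and the timer at (428,226). The side view agrees, and nothing stands close to the row.

```bash
cat > h.py <<'E'
import numpy as np, cv2
from scipy.spatial.transform import Rotation as R
def ray(d,uv,z):
    T=d["world_to_cam"]; Rm=T[:3,:3]; c=-Rm.T@T[:3,3]
    uv=np.atleast_2d(uv).astype(float)
    r=np.c_[uv,np.ones(len(uv))]@np.linalg.inv(d["mtx"]).T@Rm
    return (c+r*((z-c[2])/r[:,2])[:,None])[:,:2]
def toolR(s): return R.from_euler('xyz',s["orientation"],degrees=True).as_matrix()
def plan(s,xyz,psi):
    """shift (mm) and turn from now to TCP xyz, pointing down, jaws along psi (deg, y axis direction)"""
    R0=toolR(s); p=np.radians(psi); best=None
    for k in (0,np.pi):
        y=np.array([np.cos(p+k),np.sin(p+k),0]); x=np.array([0,0,-1.]); Rt=np.c_[x,y,np.cross(x,y)]
        v=R.from_matrix(R0.T@Rt).as_rotvec()
        if best is None or np.linalg.norm(v)<np.linalg.norm(best): best=v
    return (R0.T@(np.array(xyz)-s["eef_pos"])*1000).round(1), best.round(3)
E
python3 - <<'E'
from h import *
from rig import monitor
d=dict(np.load("top0.npz")); im=d["color"]
hsv=cv2.cvtColor(im,cv2.COLOR_RGB2HSV)
mat=((hsv[...,0]<22)&(hsv[...,1]>100)).astype(np.uint8); mat[:205]=0;mat[280:]=0;mat[:,:205]=0;mat[:,360:]=0
hull=cv2.convexHull(cv2.findNonZero(mat)); q=cv2.boxPoints(cv2.minAreaRect(hull))
print("mat",ray(d,q,.003).round(3).tolist())
roi=np.zeros_like(mat); cv2.fillConvexPoly(roi,hull,1)
for th in (100,115,130):
  m=((hsv[...,2]>th)&(hsv[...,1]<70)).astype(np.uint8)*roi
  for c in cv2.findContours(m,cv2.RETR_EXTERNAL,cv2.CHAIN_APPROX_NONE)[0]:
    if cv2.contourArea(c)<300: continue
    w=ray(d,c.reshape(-1,2),.125); (cx,cy),sz,a=cv2.minAreaRect((w*1000).astype(np.float32))
    print(th,round(cx,1),round(cy,1),np.round(sz,1),round(a,1))
v=cv2.resize(im[195:285,200:370],None,fx=4,fy=4,interpolation=cv2.INTER_NEAREST); cv2.imwrite("pics/c0.png",v[:,:,::-1])
s=monitor.get_state(); print(toolR(s).round(3).tolist())
E
```

```text
mat [[0.467, 0.205], [0.612, 0.19], [0.566, -0.225], [0.421, -0.207]]
100 506.1 -145.3 [63.7 92. ] 88.1
100 518.4 -7.7 [63.4 91.5] 76.3
100 539.6 130.4 [62.2 92.6] 82.5
115 505.9 -145.1 [59.1 86.6] 88.2
115 517.7 -8.7 [59.3 86.1] 77.0
115 539.5 130.6 [60.6 86.9] 82.3
[[-0.001, 0.412, -0.911], [0.002, -0.911, -0.412], [-1.0, -0.002, -0.0]]
```

View pics/c0.png

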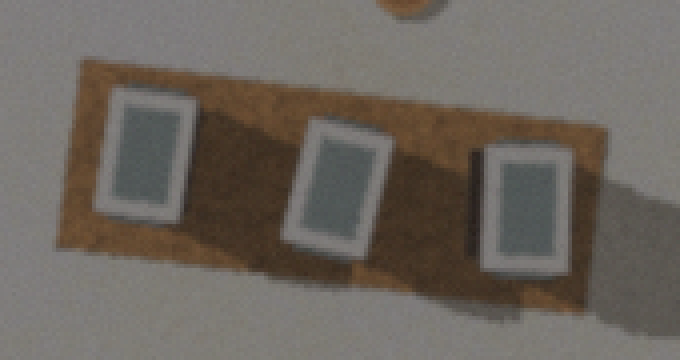

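Lids measure 64×92 mm, as the spec gives. Left: (0.540, 0.130), jaw axis 82.5°. Middle: (0.518, −0.008), 76.5°. Right: (0.506, −0.145), 88°.

```bash
python3 - <<'E'
from h import *
from rig import monitor
s=monitor.get_state(); print(plan(s,[.540,.1305,.235],82.5))
E
```

```text
(array([   3.7, -570.7, -545.8]), array([0.556, 0.   , 0.002]))
```

```bash
python3 -m pendant '[[[0,-30,-28],[0,0,0]],[[0,-60,-56],[0.05,0,0]],[[0,-90,-84],[0.1,0,0]],[[0,-120,-112],[0.15,0,0]],[[0,-150,-142],[0.2,0,0]],[[0,-180,-170],[0.25,0,0]],[[0,-210,-198],[0.3,0,0]],[[0,-240,-228],[0.35,0,0]]]' 100
python3 - <<'E'
from h import *
from rig import monitor
s=monitor.get_state(); print(s["joint_positions"].round(1),plan(s,[.540,.1305,.235],82.5))
E
```

```text
time_s: 0.9
eef_pos: [0.3867, -0.3, 0.2376]
orientation: [-66.6, 89.9, 117.6]
force: [0.8, 0.3, 0.9]
width: 1.001
[-4.08e+01 -5.20e+00  1.14e+02  1.00e-01  7.13e+01  4.51e+01] (array([   3.4, -418.3, -184. ]), array([0.203, 0.001, 0.002]))
```

```bash
python3 -m pendant '[[[0,-45,-20],[0.03,0,0]],[[0,-90,-40],[0.06,0,0]],[[0,-135,-60],[0.09,0,0]],[[0,-180,-80],[0.12,0,0]],[[0,-225,-100],[0.15,0,0]],[[0,-270,-120],[0.18,0,0]],[[0,-315,-140],[0.2,0,0]],[[0,-350,-155],[0.2,0,0]]]'
python3 - <<'E'
from h import *
from rig import monitor
s=monitor.get_state(); print(s["joint_positions"].round(1),plan(s,[.540,.1305,.235],82.5))
E
```

```text
time_s: 1.7
eef_pos: [0.5161, 0.063, 0.238]
orientation: [-54.1, 89.8, 118.6]
force: [-0.7, -1.0, -0.5]
width: 1.001
[  4.1  -1.7 110.7   0.2  71.1 101.3] (array([  3.1, -70. , -15.1]), array([0.004, 0.002, 0.002]))
```

```bash
python3 -m pendant '[[[0,-35,-8],[0,0,0]],[[0,-60,-13],[0,0,0]],[[0,-70,-15],[0,0,0]],[[0,-70,-15],[0,0,0]],[[0,-70,-15],[0,0,0]],[[0,-70,-15],[0,0,0]]]'
python3 - <<'E'
from h import *
from rig import monitor,optics
s=monitor.get_state(); print(s["joint_positions"].round(1),s["force"],plan(s,[.540,.1305,.075],82.5))
d=optics.read_camera("wrist"); cv2.imwrite("pics/w1.png",d["color"][:,:,::-1])
T=d["world_to_cam"]
for p in ([.54,.1305,.128],[.518,-.008,.128],[.506,-.145,.128]):
    c=d["mtx"]@(T@np.r_[p,1])[:3]; print((c[:2]/c[2]).round(1))
np.savez("w1.npz",**d)
E
```

```text
time_s: 2.3
eef_pos: [0.5395, 0.1292, 0.238]
orientation: [-42.3, 89.8, 130.4]
force: [-0.0, -0.6, 0.3]
width: 1.002
[1.080e+01 2.200e+00 1.068e+02 1.000e-01 7.110e+01 1.081e+02] [-0.03984746 -0.58391068  0.30700015] (array([163. ,  -1.1,  -0.7]), array([0.003, 0.002, 0.002]))
[280.2 208.3]
[470.4 213.7]
[659.4 206.4]
```

View pics/w1.png

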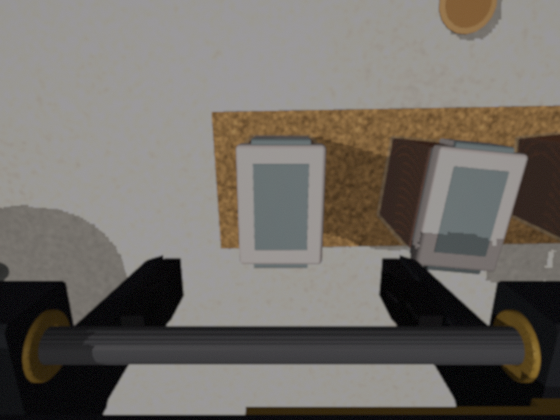

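The wrist view shows the left lid centred near (281,204), square to the jaws, against a predicted (280,208). It's 2–3 mm further ahead than measured from the top. Descending, with +2 mm in x.

```bash
python3 -m pendant '[[[30,-1,-2],[0,0,0]],[[60,-1,-3],[0,0,0]],[[90,-1,-3],[0,0,0]],[[115,-1,-3],[0,0,0]],[[140,-1,-3],[0,0,0]],[[155,-1,-3],[0,0,0]],[[163,-1,-3],[0,0,0]],[[163,-1,-3],[0,0,0]]]'
python3 -m pendant '[[[0,0,0],[0,0,0]],[[0,0,0],[0,0,0]],[[0,0,0],[0,0,0]],[[0,0,0],[0,0,0]],[[0,0,0],[0,0,0]],[[0,0,0],[0,0,0]],[[0,0,0],[0,0,0]],[[0,0,0],[0,0,0]]]' 0
```

```text
time_s: 3.15
eef_pos: [0.5419, 0.1296, 0.0744]
orientation: [-24.0, 89.8, 148.6]
force: [-0.5, -0.4, 0.2]
width: 1.0
time_s: 3.95
eef_pos: [0.5427, 0.1297, 0.0755]
orientation: [-50.4, 89.9, 122.2]
force: [-1.0, -0.6, 6.4]
width: 0.727
```

Gripped at 64 mm. Lifting.

```bash
python3 -m pendant '[[[-3,0,0],[0,0,0]],[[-9,0,0],[0,0,0]],[[-18,0,0],[0,0,0]],[[-28,0,0],[0,0,0]],[[-36,0,0],[0,0,0]],[[-40,0,0],[0,0,0]],[[-40,0,0],[0,0,0]],[[-40,0,0],[0,0,0]]]'
python3 -m pendant '[[[0,0,0],[0,0,0]],[[0,0,0],[0,0,0]],[[0,0,0],[0,0,0]],[[0,0,0],[0,0,0]],[[0,0,0],[0,0,0]],[[0,0,0],[0,0,0]],[[0,0,0],[0,0,0]],[[0,0,0],[0,0,0]]]'
python3 - <<'E'
from h import *
from rig import monitor,optics
f=[]
for i in range(4):
    s=monitor.get_state(); f.append(s["force"]); d=optics.read_camera("side")
print(np.array(f).round(2), s["joint_efforts"].round(2),plan(s,[.5425,.1297,.0755],82.5))
cv2.imwrite("pics/s1.png",d["color"][100:300,130:410,::-1])
E
```

```text
time_s: 4.75
eef_pos: [0.5427, 0.1296, 0.1155]
orientation: [-51.7, 89.9, 120.9]
force: [0.1, 0.2, -3.9]
width: 0.723
time_s: 5.55
eef_pos: [0.5427, 0.1296, 0.1155]
orientation: [-51.9, 89.9, 120.7]
force: [0.6, -0.4, -4.3]
width: 0.724
[[ 0.64 -0.43 -4.32]
 [-0.78 -0.07 -3.05]
 [-0.06 -0.17 -3.52]
 [-0.07 -0.8  -3.61]] [ 0.000e+00 -4.210e+01 -3.331e+01  1.000e-02 -6.000e-02 -0.000e+00] (array([40. ,  0. ,  0.1]), array([0.002, 0.002, 0.002]))
```

About 3.7 N, probably a low one. Setting it back.

```bash
python3 -m pendant '[[[8,0,0],[0,0,0]],[[18,0,0],[0,0,0]],[[27,0,0],[0,0,0]],[[33,0,0],[0,0,0]],[[37,0,0],[0,0,0]],[[39,0,0],[0,0,0]],[[40,0,0],[0,0,0]],[[40,0,0],[0,0,0]]]'
```

```text
time_s: 6.55
eef_pos: [0.5429, 0.1297, 0.0758]
orientation: [-65.8, 89.9, 106.8]
force: [0.6, 0.0, -2.9]
width: 0.722
```

```bash
python3 -m pendant '[[[0.7,0,0],[0,0,0]],[[1.3,0,0],[0,0,0]],[[1.3,0,0],[0,0,0]],[[1.3,0,0],[0,0,0]]]'
```

```text
time_s: 6.95
eef_pos: [0.5435, 0.1298, 0.0755]
orientation: [-94.8, 89.9, 77.8]
force: [-0.6, -1.0, 5.0]
width: 0.725
```

On the mat. I'll open, wait, then rise.

```bash
python3 -m pendant '[[[0,0,0],[0,0,0]],[[0,0,0],[0,0,0]],[[0,0,0],[0,0,0]],[[0,0,0],[0,0,0]],[[0,0,0],[0,0,0]],[[0,0,0],[0,0,0]]]' 100
python3 -m pendant '[[[-15,0,0],[0,0,0]],[[-40,0,0],[0,0,0]],[[-70,0,0],[0,0,0]],[[-100,0,0],[0,0,0]],[[-130,0,0],[0,0,0]],[[-155,0,0],[0,0,0]],[[-160,0,0],[0,0,0]],[[-160,0,0],[0,0,0]]]'
python3 - <<'E'
from h import *
from rig import monitor
s=monitor.get_state(); print(s["force"],plan(s,[.520,-.0085,.235],76.6))
E
```

```text
time_s: 7.55
eef_pos: [0.5435, 0.1298, 0.0753]
orientation: [-91.6, 89.9, 81.0]
force: [0.9, -0.0, -0.3]
width: 1.001
time_s: 8.35
eef_pos: [0.5442, 0.1296, 0.2371]
orientation: [-131.9, 89.7, 40.7]
force: [-0.4, -0.8, -0.0]
width: 1.001
[-0.36041383 -0.84248287 -0.02317883] (array([  1.6, 140.1,   6.2]), array([ 0.105, -0.003,  0.004]))
```

```bash
python3 -m pendant '[[[0,25,1],[0.02,0,0]],[[0,55,2],[0.05,0,0]],[[0,85,4],[0.08,0,0]],[[0,115,5],[0.1,0,0]],[[0,132,6],[0.105,0,0]],[[0,140,6],[0.105,0,0]],[[0,140,6],[0.105,0,0]],[[0,140,6],[0.105,0,0]]]'
python3 - <<'E'
from h import *
from rig import monitor,optics
s=monitor.get_state(); print(s["force"],plan(s,[.520,-.0085,.075],76.6))
d=optics.read_camera("wrist"); T=d["world_to_cam"]
im=d["color"]; hsv=cv2.cvtColor(im,cv2.COLOR_RGB2HSV)
p=np.array([.518,-.008,.128]); c=d["mtx"]@(T@np.r_[p,1])[:3]; print((c[:2]/c[2]).round(1))
cv2.imwrite("pics/w2.png",im[:,:,::-1])
E
```

```text
time_s: 9.15
eef_pos: [0.5199, -0.008, 0.2357]
orientation: [-108.3, 89.8, 58.3]
force: [-0.3, -0.4, 0.2]
width: 0.995
[-0.25876669 -0.35762861  0.21015824] (array([160.7,   1.1,   0. ]), array([-0.   , -0.001,  0.004]))
[283.  212.5]
```

View pics/w2.png

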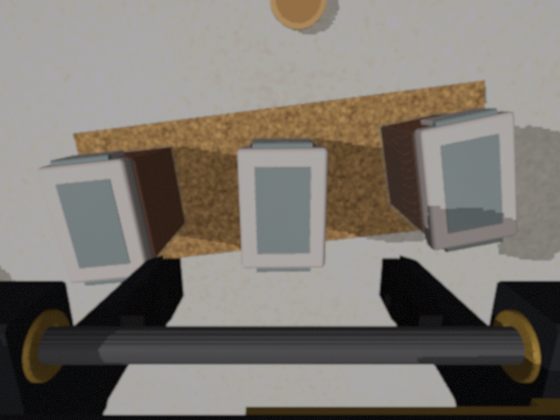

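The middle lid is square and centred at (283,208). Both neighbours are clear of the fingers, with the left one standing in its place. Descending and gripping.

```bash
python3 -m pendant '[[[30,1,0],[0,0,0]],[[60,1,0],[0,0,0]],[[90,1,0],[0,0,0]],[[115,1,0],[0,0,0]],[[140,1,0],[0,0,0]],[[153,1,0],[0,0,0]],[[160,1,0],[0,0,0]],[[160,1,0],[0,0,0]]]'
python3 -m pendant '[[[0,0,0],[0,0,0]],[[0,0,0],[0,0,0]],[[0,0,0],[0,0,0]],[[0,0,0],[0,0,0]],[[0,0,0],[0,0,0]],[[0,0,0],[0,0,0]],[[0,0,0],[0,0,0]],[[0,0,0],[0,0,0]]]' 0
```

```text
time_s: 10.0
eef_pos: [0.52, -0.0077, 0.0754]
orientation: [-97.5, 89.8, 69.2]
force: [0.3, -0.7, 0.1]
width: 1.001
time_s: 10.8
eef_pos: [0.5209, -0.0081, 0.0765]
orientation: [-122.9, 89.7, 43.8]
force: [-1.4, -2.6, 5.6]
width: 0.722
```

```bash
python3 -m pendant '[[[-3,0,0],[0,0,0]],[[-9,0,0],[0,0,0]],[[-18,0,0],[0,0,0]],[[-28,0,0],[0,0,0]],[[-36,0,0],[0,0,0]],[[-40,0,0],[0,0,0]],[[-40,0,0],[0,0,0]],[[-40,0,0],[0,0,0]]]'
python3 -m pendant '[[[0,0,0],[0,0,0]],[[0,0,0],[0,0,0]],[[0,0,0],[0,0,0]],[[0,0,0],[0,0,0]],[[0,0,0],[0,0,0]],[[0,0,0],[0,0,0]],[[0,0,0],[0,0,0]],[[0,0,0],[0,0,0]]]'
python3 - <<'E'
from h import *
from rig import monitor,optics
f=[]
for i in range(4):
    s=monitor.get_state(); f.append(s["force"]); d=optics.read_camera("side")
print(np.array(f).round(2), plan(s,[.5209,-.0081,.0765],76.6))
E
```

```text
time_s: 11.6
eef_pos: [0.5207, -0.0082, 0.1165]
orientation: [-123.4, 89.7, 43.3]
force: [-0.2, -0.0, -5.2]
width: 0.725
time_s: 12.4
eef_pos: [0.5207, -0.0083, 0.1166]
orientation: [-124.5, 89.7, 42.2]
force: [-0.1, 0.4, -5.5]
width: 0.726
[[-0.07  0.35 -5.47]
 [-0.11  0.06 -6.02]
 [-0.44  0.02 -6.49]
 [-0.49 -0.3  -6.56]] (array([40.1, -0. , -0. ]), array([ 0.001, -0.003,  0.004]))
```

About 6.0 N, which is heavier than the left and above 4.8 N. The right one must still be hefted, so this goes back first.

```bash
python3 -m pendant '[[[8,0,0],[0,0,0]],[[18,0,0],[0,0,0]],[[27,0,0],[0,0,0]],[[33,0,0],[0,0,0]],[[37,0,0],[0,0,0]],[[39,0,0],[0,0,0]],[[40.5,0,0],[0,0,0]],[[41,0,0],[0,0,0]]]'
```

```text
time_s: 13.4
eef_pos: [0.5208, -0.0082, 0.0766]
orientation: [-118.9, 89.8, 47.8]
force: [-6.0, -0.7, 4.9]
width: 0.725
```

```bash
python3 -m pendant '[[[0,0,0],[0,0,0]],[[0,0,0],[0,0,0]],[[0,0,0],[0,0,0]],[[0,0,0],[0,0,0]],[[0,0,0],[0,0,0]],[[0,0,0],[0,0,0]]]' 100
python3 -m pendant '[[[-15,0,0],[0,0,0]],[[-40,0,0],[0,0,0]],[[-70,0,0],[0,0,0]],[[-100,0,0],[0,0,0]],[[-130,0,0],[0,0,0]],[[-155,0,0],[0,0,0]],[[-160,0,0],[0,0,0]],[[-160,0,0],[0,0,0]]]'
python3 - <<'E'
from h import *
from rig import monitor
s=monitor.get_state(); print(s["force"],plan(s,[.508,-.1455,.235],88.1))
E
```

```text
time_s: 14.0
eef_pos: [0.5208, -0.0082, 0.0766]
orientation: [-120.4, 89.8, 46.2]
force: [-0.0, -0.1, -0.3]
width: 1.0
time_s: 14.8
eef_pos: [0.5211, -0.0087, 0.2382]
orientation: [-141.6, 89.6, 25.1]
force: [-1.2, 0.4, -0.2]
width: 1.0
[-1.22780228  0.41168379 -0.20360441] (array([  2.7, 136.1, -18.8]), array([-0.199, -0.006,  0.004]))
```

```bash
python3 -m pendant '[[[0,25,-3],[-0.04,0,0]],[[0,55,-8],[-0.08,0,0]],[[0,85,-12],[-0.12,0,0]],[[0,112,-15],[-0.16,0,0]],[[0,130,-18],[-0.2,0,0]],[[0,136,-19],[-0.2,-0.006,0.004]],[[0,136,-19],[-0.2,-0.006,0.004]],[[0,136,-19],[-0.2,-0.006,0.004]]]'
python3 - <<'E'
from h import *
from rig import monitor,optics
s=monitor.get_state(); print(s["force"],plan(s,[.508,-.1455,.075],88.1))
d=optics.read_camera("wrist"); T=d["world_to_cam"]
c=d["mtx"]@(T@np.r_[.506,-.1453,.128,1])[:3]; print((c[:2]/c[2]).round(1))
cv2.imwrite("pics/w3.png",d["color"][:,:,::-1])
E
```

```text
time_s: 15.6
eef_pos: [0.5079, -0.1447, 0.2367]
orientation: [-15.7, 89.9, 162.4]
force: [0.5, 0.4, -0.2]
width: 1.002
[ 0.49845309  0.44090384 -0.21143618] (array([161.7,   0.9,  -0.5]), array([0.   , 0.002, 0.001]))
[282.9 211.8]
```

View pics/w3.png

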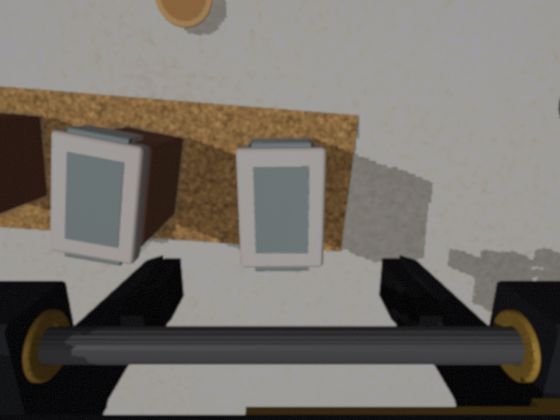

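The right lid is square and centred at (281,208). The middle one is standing upright back in its place.

```bash
python3 -m pendant '[[[30,1,0],[0,0,0]],[[60,1,0],[0,0,0]],[[90,1,0],[0,0,0]],[[115,1,0],[0,0,0]],[[140,1,0],[0,0,0]],[[153,1,0],[0,0,0]],[[161,1,0],[0,0,0]],[[161,1,0],[0,0,0]]]'
python3 -m pendant '[[[0,0,0],[0,0,0]],[[0,0,0],[0,0,0]],[[0,0,0],[0,0,0]],[[0,0,0],[0,0,0]],[[0,0,0],[0,0,0]],[[0,0,0],[0,0,0]],[[0,0,0],[0,0,0]],[[0,0,0],[0,0,0]]]' 0
```

```text
time_s: 16.45
eef_pos: [0.5074, -0.1448, 0.0754]
orientation: [-16.8, 89.8, 161.4]
force: [-0.9, -0.2, 0.3]
width: 0.996
time_s: 17.25
eef_pos: [0.5082, -0.145, 0.0764]
orientation: [-19.6, 89.9, 158.6]
force: [-0.8, 0.5, 6.5]
width: 0.723
```

```bash
python3 -m pendant '[[[-3,0,0],[0,0,0]],[[-9,0,0],[0,0,0]],[[-18,0,0],[0,0,0]],[[-28,0,0],[0,0,0]],[[-36,0,0],[0,0,0]],[[-40,0,0],[0,0,0]],[[-40,0,0],[0,0,0]],[[-40,0,0],[0,0,0]]]'
python3 -m pendant '[[[0,0,0],[0,0,0]],[[0,0,0],[0,0,0]],[[0,0,0],[0,0,0]],[[0,0,0],[0,0,0]],[[0,0,0],[0,0,0]],[[0,0,0],[0,0,0]],[[0,0,0],[0,0,0]],[[0,0,0],[0,0,0]]]'
python3 - <<'E'
from h import *
from rig import monitor,optics
f=[]
for i in range(4):
    s=monitor.get_state(); f.append(s["force"]); d=optics.read_camera("side")
print(np.array(f).round(2), plan(s,[.5081,-.145,.0764],88.1))
E
```

```text
time_s: 18.05
eef_pos: [0.5082, -0.1451, 0.1165]
orientation: [-20.1, 89.9, 158.0]
force: [-0.3, -0.3, -2.8]
width: 0.724
time_s: 18.85
eef_pos: [0.5082, -0.1451, 0.1165]
orientation: [-19.2, 89.9, 159.0]
force: [-0.0, -0.8, -2.9]
width: 0.724
[[-0.03 -0.85 -2.9 ]
 [-0.15  0.36 -3.08]
 [ 0.31 -0.37 -2.64]
 [ 0.89  0.29 -2.9 ]] (array([40.1, -0. ,  0.1]), array([0.001, 0.001, 0.   ]))
```

About 2.9 N. The middle one (6.0 N) is clearly the full one. I'll set the right one back and return to the middle.

```bash
python3 -m pendant '[[[8,0,0],[0,0,0]],[[18,0,0],[0,0,0]],[[27,0,0],[0,0,0]],[[33,0,0],[0,0,0]],[[37,0,0],[0,0,0]],[[39,0,0],[0,0,0]],[[40.5,0,0],[0,0,0]],[[41,0,0],[0,0,0]]]'
```

```text
time_s: 19.85
eef_pos: [0.508, -0.1449, 0.0765]
orientation: [-19.4, 89.9, 158.8]
force: [-4.9, 1.4, 6.3]
width: 0.721
```

```bash
python3 -m pendant '[[[0,0,0],[0,0,0]],[[0,0,0],[0,0,0]],[[0,0,0],[0,0,0]],[[0,0,0],[0,0,0]],[[0,0,0],[0,0,0]],[[0,0,0],[0,0,0]]]' 100
python3 -m pendant '[[[-15,0,0],[0,0,0]],[[-40,0,0],[0,0,0]],[[-70,0,0],[0,0,0]],[[-100,0,0],[0,0,0]],[[-130,0,0],[0,0,0]],[[-155,0,0],[0,0,0]],[[-160,0,0],[0,0,0]],[[-160,0,0],[0,0,0]]]'
python3 - <<'E'
from h import *
from rig import monitor
s=monitor.get_state(); print(s["force"],plan(s,[.5209,-.0082,.235],76.6))
E
```

```text
time_s: 20.45
eef_pos: [0.508, -0.1449, 0.0764]
orientation: [-18.7, 89.9, 159.5]
force: [0.8, 0.1, -0.3]
width: 1.003
time_s: 21.25
eef_pos: [0.509, -0.1453, 0.2381]
orientation: [167.6, 89.9, -14.2]
force: [-0.7, -0.3, -0.2]
width: 0.998
[-0.70996596 -0.33381391 -0.21382107] (array([   3. , -137.4,   -7.5]), array([ 0.202, -0.001, -0.   ]))
```

```bash
python3 -m pendant '[[[0,-25,-1],[0.04,0,0]],[[0,-55,-3],[0.08,0,0]],[[0,-85,-4],[0.12,0,0]],[[0,-112,-6],[0.16,0,0]],[[0,-130,-7],[0.2,0,0]],[[0,-137,-7.5],[0.202,0,0]],[[0,-137,-7.5],[0.202,0,0]],[[0,-137,-7.5],[0.202,0,0]]]'
python3 - <<'E'
from h import *
from rig import monitor,optics
s=monitor.get_state(); print(s["force"],plan(s,[.5209,-.0082,.075],76.6))
d=optics.read_camera("wrist"); cv2.imwrite("pics/w4.png",d["color"][:,:,::-1])
E
```

```text
time_s: 22.05
eef_pos: [0.5204, -0.0091, 0.2371]
orientation: [54.2, 89.9, -139.2]
force: [0.4, 0.2, 0.0]
width: 0.998
[0.44871238 0.21903057 0.03167187] (array([162.1,  -1.1,  -0.3]), array([ 0.001,  0.001, -0.001]))
```

View pics/w4.png

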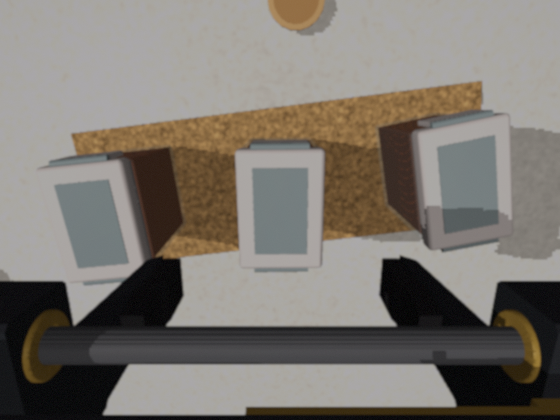

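All three stand as in the earlier view, with the middle lid at (280,208). Gripping the middle one.

```bash
python3 -m pendant '[[[30,-1,0],[0,0,0]],[[60,-1,0],[0,0,0]],[[90,-1,0],[0,0,0]],[[115,-1,0],[0,0,0]],[[140,-1,0],[0,0,0]],[[153,-1,0],[0,0,0]],[[161,-1,0],[0,0,0]],[[161,-1,0],[0,0,0]]]'
python3 -m pendant '[[[0,0,0],[0,0,0]],[[0,0,0],[0,0,0]],[[0,0,0],[0,0,0]],[[0,0,0],[0,0,0]],[[0,0,0],[0,0,0]],[[0,0,0],[0,0,0]],[[0,0,0],[0,0,0]],[[0,0,0],[0,0,0]]]' 0
```

```text
time_s: 22.9
eef_pos: [0.5203, -0.0089, 0.0757]
orientation: [31.5, 89.9, -161.9]
force: [0.5, 0.2, 0.1]
width: 1.002
time_s: 23.7
eef_pos: [0.5212, -0.0088, 0.0768]
orientation: [123.5, 90.0, -69.9]
force: [-0.6, 0.3, 5.6]
width: 0.723
```

```bash
python3 -m pendant '[[[-3,0,0],[0,0,0]],[[-9,0,0],[0,0,0]],[[-20,0,0],[0,0,0]],[[-35,0,0],[0,0,0]],[[-50,0,0],[0,0,0]],[[-65,0,0],[0,0,0]],[[-75,0,0],[0,0,0]],[[-80,0,0],[0,0,0]]]'
python3 -m pendant '[[[-10,0,0],[0,0,0]],[[-25,0,0],[0,0,0]],[[-37,0,0],[0,0,0]],[[-42,0,0],[0,0,0]],[[-45,0,0],[0,0,0]],[[-45,0,0],[0,0,0]],[[-45,0,0],[0,0,0]],[[-45,0,0],[0,0,0]]]'
python3 -m pendant '[[[0,0,0],[0,0,0]],[[0,0,0],[0,0,0]],[[0,0,0],[0,0,0]],[[0,0,0],[0,0,0]],[[0,0,0],[0,0,0]],[[0,0,0],[0,0,0]],[[0,0,0],[0,0,0]],[[0,0,0],[0,0,0]]]'
python3 - <<'E'
from h import *
from rig import monitor,optics
f=[]
for i in range(3):
    s=monitor.get_state(); f.append(s["force"]); d=optics.read_camera("side")
print(np.array(f).round(2),s["eef_pos"],s["qvel"].round(2))
cv2.imwrite("pics/s2.png",cv2.resize(d["color"][60:300,130:410,::-1],None,fx=2,fy=2))
E
```

```text
time_s: 24.5
eef_pos: [0.5223, -0.0088, 0.159]
orientation: [-179.0, 89.8, -12.4]
force: [-0.4, 0.6, -6.0]
width: 0.722
time_s: 25.3
eef_pos: [0.5216, -0.0088, 0.2031]
orientation: [172.9, 89.9, -20.5]
force: [-0.1, 0.2, -6.1]
width: 0.722
time_s: 26.1
eef_pos: [0.5216, -0.0088, 0.2031]
orientation: [173.6, 89.9, -19.8]
force: [-0.2, 0.6, -5.4]
width: 0.721
[[-0.2   0.62 -5.44]
 [ 0.46 -0.73 -5.98]
 [ 0.49  1.32 -6.69]] [ 0.52158602 -0.00878987  0.20314957] [ 0.08 -0.05  0.11 -0.03 -0.05  0.04]
```

View pics/s2.png

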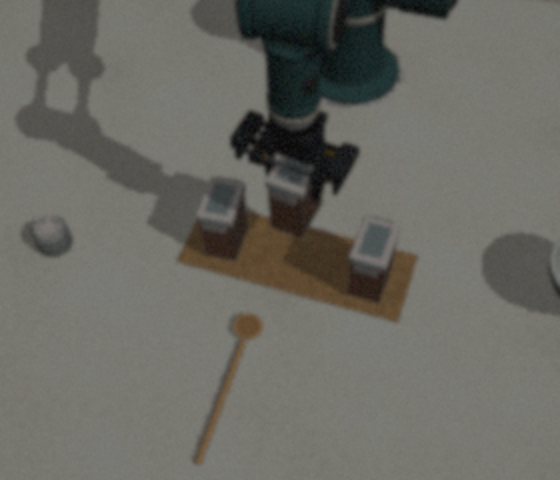

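The side view shows the middle canister held upright at (290,200). The other two stand on the mat at (222,220) and (372,260), and the spoon and timer are undisturbed. Handing in.

```bash
python3 -c "
from rig import manip,monitor
print(manip.close_job()); s=monitor.get_state(); print(s['time_s'],s['eef_pos'],s['force'],s['width'])"
```

```text
the job is handed in; nothing more can be done
None
the job is handed in; nothing more can be done
```

I hefted all three canisters in order, left to right, and handed in holding the middle one, which is the heaviest. They weighed about 3.7 N (left), 6.0 N (middle) and 2.9 N (right), and I set each back where it stood before taking the next.

- **Held canister:** it is upright and still, with its underside about 0.13 m above the shelf. The last readings were an opening of 64 mm and a force of 5.4 to 6.7 N.
- **The other two:** the last wrist and side views showed the left and right canisters standing upright and clear in their places, and both weigh under 4.8 N. I did not re-measure their positions in mm. The arm moved each sideways by at most about 1 mm while gripping and setting down.
- **Bystanders:** the spoon and timer looked undisturbed. The molcajete is only partly in that last view, but the arm never went near it.

The only disagreement was that the lids appeared 2 to 4 mm further ahead in the wrist camera than in the top camera, so I aimed 2 mm further ahead. No check failed; the run took about 26 s, and the hand-in gave no verdict.

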